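# Pack a dish box and hold its lid half open

## Task

In the open wooden box on the draining board, lay the cork sheet squarely on the dish that is already in the box and let go of it, then stack the other dish squarely on the sheet, the right way up and the same way round. Then take the lid by its steel tab, bring it forward to 45 degrees above shut and finish still holding it there with the gripper, so that I can check the stack: the lid would fall shut by itself and must not drop. Leave the mug, the small wooden mill beside the box and the spice jar where they stand.

Things in the scene. Friction and masses are not known exactly. Their poses are not given: they have to be found in the camera images.
- box: open wooden storage box, 200 x 190 x 72 mm (x, y, z), walls and floor 8 mm thick; stands fast on the draining board, 7.5 mm above the worktop. Origin: centre of its underside; its x axis points to the hinge side (away from the robot), z up. Inner floor 8 mm and rim 72 mm above the origin; the opening is 184 x 174 mm. The lid stands open behind it at the start.
- lid (a joint): angle of the box's wooden lid in rad: 0 shut (level), 0.785 is 45 degrees open, 1.571 upright, 1.85 leaning back on its stop (where it rests at the start). The hinge is free: below 1.57 the lid falls shut, beyond it falls open. Lid 200 mm deep from the hinge line, 190 mm wide, 10 mm thick, 0.30 kg.
- lid_hinge (a point): point on the lid's hinge line, in the middle of the box's far rim: 100 mm along the box's x axis and 73 mm above its underside. The hinge line runs along the box's y axis. Its frame is fixed to the box.
- lid_tab (a point): grip point of the steel tab at the middle of the lid's free edge. Tab: 22 mm wide along the hinge line (pinch this width; it may turn in the jaws as the lid swings), 12 mm thick, stands 50 mm out from the lid's edge, 18 mm past this point. At lid angle a this point lies 232 cos a - 5 sin a mm from the hinge line along box -x and 232 sin a + 5 cos a mm above it.
- dish_in_center (a point): oblong white ceramic dish with straight sides, 130 x 62 x 20 mm (x, y, z), walls and floor 6 mm, hollow side up, 0.25 kg. Point: its centre, half-way up (10 mm above its underside); x along its length, z up. This one is loose and already lies in the box, its length roughly along the box's x axis, near the middle; the lower layer.
- dish_out_center (a point): oblong white ceramic dish with straight sides, 130 x 62 x 20 mm (x, y, z), walls and floor 6 mm, hollow side up, 0.25 kg. Point: its centre, half-way up (10 mm above its underside); x along its length, z up. This one stands on the worktop left of the box, its length roughly pointing away from the robot; the upper layer. Can be gripped across its 62 mm width.
- sheet_center (a point): plain brown cork sheet, stiff, 130 x 62 x 12 mm (x, y, z), 0.04 kg, flat on the worktop left of the box, its length roughly pointing away from the robot; the separator. Point: its centre, 6 mm above its underside; x along its length. Can be gripped across its 62 mm width.
- mug: bystander: cream mug, about 83 x 116 x 94 mm, origin under its centre
- mill: bystander: tall dark wooden mill, 58 mm across, 170 mm high, origin under its centre
- jar: bystander: small spice jar with a white top, 41 mm across, 105 mm high, origin under its centre
Not all that is in view belongs to the job. Of the things shaped like the part that bears sheet_center, the cork one is meant.

How it is judged (in metres and radians):
On the way, in this order (a step that is already met when the one before it is completed fails the run):
1. the cork sheet lies squarely on the dish in the box, released (z of sheet_center in the frame of dish_in_center between 0.011 and 0.021 m and x of sheet_center in the frame of dish_in_center between -0.018 and 0.018 m and y of sheet_center in the frame of dish_in_center between -0.015 and 0.015 m and angle between the x axis of sheet_center and the x axis of dish_in_center, either way round below 0.2 rad and angle between sheet_center's own z axis and vertical below 0.1 rad and x of dish_in_center in the frame of box between -0.032 and 0.032 m and y of dish_in_center in the frame of box between -0.055 and 0.055 m and z of dish_in_center in the frame of box between 0.01 and 0.023 m and contact force between the fingers and sheet below 0.1 N and linear speed of sheet below 0.02 m/s), for 0.2 s.
2. the second dish stands squarely on the sheet, released (z of sheet_center in the frame of dish_in_center between 0.011 and 0.021 m and x of sheet_center in the frame of dish_in_center between -0.018 and 0.018 m and y of sheet_center in the frame of dish_in_center between -0.015 and 0.015 m and angle between the x axis of each of sheet_center, dish_out_center and the x axis of dish_in_center, either way round below 0.2 rad and angle between each of sheet_center, dish_out_center's own z axis and vertical below 0.1 rad and z of dish_out_center in the frame of dish_in_center between 0.027 and 0.037 m and x of dish_out_center in the frame of dish_in_center between -0.018 and 0.018 m and y of dish_out_center in the frame of dish_in_center between -0.015 and 0.015 m and x of dish_in_center in the frame of box between -0.032 and 0.032 m and y of dish_in_center in the frame of box between -0.055 and 0.055 m and z of dish_in_center in the frame of box between 0.01 and 0.023 m and contact force between the fingers and dish_out below 0.1 N and linear speed of dish_out below 0.02 m/s), for 0.2 s.
At the end, for the whole second after the job is handed in: in the box: dish, cork sheet, dish, stacked flat, each within 15 mm sideways, 18 mm lengthways and 0.2 rad of the lower dish and released; the lid is still at 45 degrees within 8 degrees, held by the gripper's fingers (all of step 2 and contact force between the fingers and sheet below 0.1 N and linear speed of sheet below 0.02 m/s and value of joint lid between 0.646 and 0.925 rad and velocity of joint lid between -0.05 and 0.05 rad/s and contact force between the fingers and lid above 0.5 N); the arm keeps its last pose, push and grip.
It fails at once if the lid drops lower than about 20 degrees (value of joint lid below 0.35 rad).
It fails at once if the mug is pushed or knocked over (distance of mug from where it was at the start of the episode above 0.025 m or angle between mug's own z axis and vertical above 0.3 rad).
It fails at once if the mill is pushed or knocked over (distance of mill from where it was at the start of the episode above 0.025 m or angle between mill's own z axis and vertical above 0.3 rad).
It fails at once if the spice jar is pushed or knocked over (distance of jar from where it was at the start of the episode above 0.025 m or angle between jar's own z axis and vertical above 0.3 rad).
It also fails if it takes over 72 s, if anything falls off the work surface, if the arm or the gripper's body presses on something with over 40 N, if the wrist force passes 120 N, or if a joint passes its speed limit or range.

## Robot

A 6-joint arm with a two-finger parallel gripper is mounted at the origin on a cart in front of the work surface, level with it; the furniture and walls round the work are solid. World frame = base frame: x ahead of the robot, y to its left, z up, the work surface at z = 0. Lengths are in mm, angles in rad, forces in N, time in s.
With the tool pointing down it reaches from about 300 to 775 mm from the base axis. Payload 14.6 kg.
Tool frame: the origin (TCP) lies at the centre of the arm's flange, where the gripper is bolted on; the fingertips stand 199 mm ahead of it and the grasp point (between the pads) lies 180 mm ahead of it; z points along the fingers, y is the line along which they close (so a half turn about z gives the same grasp; the last joint's range is limited). The gripper opens to 94 mm and grips with 3 to 60 N. Pads are 16 mm wide; open, the fingers measure 119 mm over their backs; the gripper's body (75 mm by 177 mm) begins 78 mm behind the grasp point.
Start: joints at [-1.318, 0.3, 1.521, -0, 1.321, -0.067], TCP at [172.9, -522.108, 404.646] pointing down, gripper open.
Joint ranges: [-3.03, 3.03], [-0.79, 2.21], [0.23, 2.52], [-1.04, 4.18], [0, 3.07], [-2.55, 2.55]. Speed limits (rad/s): [2.22, 2.22, 2.57, 3.14, 3.14, 3.14].

## Interface

Orientations are given as [roll, pitch, yaw] about the fixed x, y, z axes, in that order (R = Rz(yaw) Ry(pitch) Rx(roll)).
In Python, from cell import manip, optics, workorder gives the robot as it stands.
- The arm moves only by the tool step_arm, never from a script. Its argument "increments" is a list that holds one entry, the list of rows, each a list of 7 numbers: the turn, a rotation vector about the tool's x, y, z as a fraction of full scale, then the shift along the tool's x, y, z as a fraction of full scale, then the closure, from -1 (fully open) to 1 (shut). In form: [[[wx, wy, wz, tx, ty, tz, fingers], ...]]. A call has 1 to 5 rows; each row shifts and turns the commanded pose from where the row before left it, along the tool's axes as they then stand; what a row does not reach is not made up. Full scale, the value 1, is 40 mm for a shift and 45 degrees for a turn. A row lasts 1/10 s, in which the tool goes at most 50 mm and 8.59 degrees, less where a joint would pass 70% of its speed; a pose out of reach is approached as far as the arm can. A call with a number of a shift or a turn outside -1 to 1 is refused whole. A call with a gripper value outside its range is refused whole. The fingers move at their own pace and stop on an object; "newtons" is the grip in N (left out, the last holds). Time passes only in rows, so rows that do not move let the fingers close. It gives the time, the measured TCP pose, the force, the opening and the grip force at its end, in the units of the state.
- manip.read_state(): the state, without advancing time (a new reading comes with each control period).
- optics.camera(name): name is "side" or "top" or "wrist"; returns a dict with "frame" (420x560x3 uint8, red, green, blue), "range_z" (420x560 float32, mm along the optical axis (not along the pixel's ray), 0 where there is no reading), "mtx" (3x3 intrinsics, pixels), "distortion" ([k1, k2, p1, p2, k3] as OpenCV has them; the pictures are not rectified), "cam_to_world" (4x4, takes a point from camera to world coordinates). Camera axes: x right, y down, z forward; pixel columns grow to the right and rows downward; lengths in mm; the calibration is good to about 2 mm. A picture is of the moment at which its call begins.
- workorder.sign_off(): hands the job in; it is judged then, once.
The state is a dict: "clock": time; "joints": joint angles; "qd": joint speeds; "effort": joint torques, N m; "eef_pos": TCP position; "eef_rot": TCP orientation; "wrist_force": force on the tool from outside, world axes, zero at the start; "moment": the same for the moment, N m; "finger_gap": finger opening in mm; "finger_force": force on a finger pad.
Only numpy, scipy, OpenCV 4.12 (cv2) and the standard library are available. Lean on these libraries where they do the work, as an engineer would, in place of code of your own. Each camera call takes 0.05 s, during which the arm holds its last target. There are 200 camera calls.

## Working session

There is one attempt and no reset: what is moved stays moved. The work goes in short steps, Python scripts to look and compute and a tool call to move; the robot and the scene stay as the last step left them, time stands still between calls to the robot, and variables do not carry over. Pictures are saved under pics/ and viewed, at most 10 in all, crops included, and the job is handed in when it is done.

Besides the shell and the picture viewer there is one more tool, called after "Emit:" as name(argument=value, ...) on one line, values as JSON. step_arm: Moves the arm, as the interface text tells. Its arguments: {"type":"object","properties":{"increments":{"type":"array","items":{"type":"array","items":{"type":"array","items":{"type":"number"}}}},"newtons":{"type":"number"}},"required":["increments"]}

```bash
ls; mkdir -p pics
python3 - <<'E'
from cell import manip, optics
import cv2, numpy as np, pickle
print(manip.read_state())
ims={}
for n in ("top","side"):
    c=optics.camera(n); ims[n]=c
    cv2.imwrite(f"pics/{n}0.png",c["frame"][:,:,::-1])
    print(n,c["mtx"].tolist(),c["distortion"],np.round(c["cam_to_world"],3).tolist(),(c["range_z"]>0).mean())
pickle.dump(ims,open("ims0.pkl","wb"))
E
```

```text
pics
{'clock': 0.0, 'joints': array([-1.31761760e+00,  3.00477566e-01,  1.52160848e+00,  3.72520317e-06,
        1.32069863e+00, -6.65844034e-02]), 'qd': array([-0.00021012, -0.00086073,  0.00015508,  0.0010369 , -0.00083245,
       -0.00021639]), 'effort': array([ 1.75725083e-03, -5.31804657e+01, -3.52733374e+01,  7.09113339e-02,
        2.44113745e-02, -1.14838417e-04]), 'eef_pos': array([ 172.88413115, -522.08221596,  404.07105577]), 'eef_rot': array([-3.14040351e+00, -8.29115109e-05,  3.19762157e-01]), 'wrist_force': array([-0.14664838, -1.31297409,  0.25253927]), 'moment': array([ 0.00518548, -0.04018627,  0.01522446]), 'finger_force': 0.0, 'finger_gap': 94.12911257128978}
top [[442.44872463526826, 0.0, 273.0624014057258], [0.0, 442.44872463526826, 206.98335543176347], [0.0, 0.0, 1.0]] [0.0109153 0.        0.        0.        0.       ] [[-0.011, -0.984, 0.176, 300.608], [-1.0, 0.01, -0.006, -78.019], [0.004, -0.176, -0.984, 1307.025], [0.0, 0.0, 0.0, 1.0]] 0.9957865646258504
side [[422.44147500611035, 0.0, 276.79883675258475], [0.0, 422.44147500611035, 204.18011688801036], [0.0, 0.0, 1.0]] [-0.03904385  0.          0.          0.          0.        ] [[0.908, 0.295, -0.299, 810.841], [0.42, -0.624, 0.659, -727.153], [0.008, -0.723, -0.69, 737.198], [0.0, 0.0, 0.0, 1.0]] 0.9960841836734694
```

View pics/top0.png

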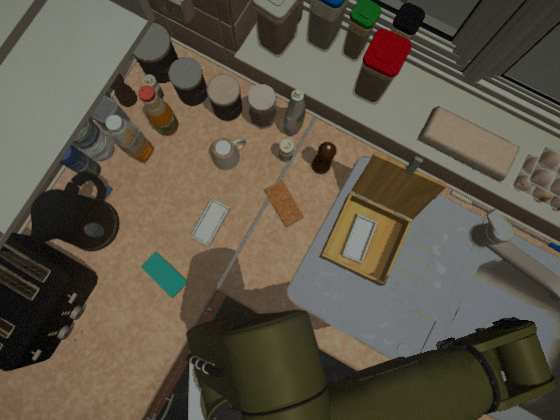

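View pics/side0.png

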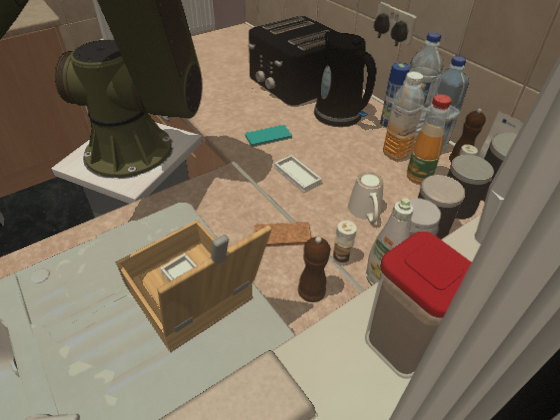

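The top picture shows the cork sheet at (283,203), the outer dish at (210,221), the inner dish at (360,238) in the box, the mill at (324,157), the jar at (287,149) and the mug at (224,152). The teal piece at (163,274) is a decoy. The side view agrees, with the steel tab at (220,246).

```bash
cat > h.py <<'E'
import numpy as np, cv2
from scipy.spatial.transform import Rotation as R
def rays(c,px):
    u=cv2.undistortPoints(np.float64(px).reshape(-1,1,2),c["mtx"],c["distortion"]).reshape(-1,2)
    return np.c_[u,np.ones(len(u))]@c["cam_to_world"][:3,:3].T
def onplane(c,px,z):
    d=rays(c,px); o=c["cam_to_world"][:3,3]
    return o+d*((z-o[2])/d[:,2])[:,None]
def cloud(c):
    h,w=c["range_z"].shape
    px=np.stack(np.meshgrid(np.arange(w),np.arange(h)),-1).reshape(-1,2)
    return (c["cam_to_world"][:3,3]+rays(c,px)*c["range_z"].reshape(-1,1)).reshape(h,w,3)
def rect(pts):
    (x,y),(a,b),t=cv2.minAreaRect(np.float32(pts)[:,:2])
    if a<b: a,b,t=b,a,t+90
    t=(t+90)%180-90
    return np.round([x,y,a,b],1),round(np.radians(t),3)
def blob(mask,seed,r=6):
    n,l=cv2.connectedComponents(mask.astype(np.uint8))
    s=l[seed[1]-r:seed[1]+r,seed[0]-r:seed[0]+r]; s=s[s>0]
    return l==np.bincount(s).argmax()
def maskpts(m):
    cs,_=cv2.findContours(m.astype(np.uint8),cv2.RETR_EXTERNAL,cv2.CHAIN_APPROX_NONE)
    return max(cs,key=cv2.contourArea).reshape(-1,2)
E
python3 - <<'E'
from h import *
import pickle
c=pickle.load(open("ims0.pkl","rb"))["top"]; f=c["frame"]; P=cloud(c)
hsv=cv2.cvtColor(f,cv2.COLOR_RGB2HSV)
for p in [(210,221),(360,238),(283,203),(255,180),(340,200),(415,190)]: print(p,hsv[p[1],p[0]],P[p[1],p[0]].round(0))
w=(hsv[...,1]<60)&(hsv[...,2]>120)
for n,s,z in (("out",(210,221),20),("in",(360,238),35.5)):
    print(n,rect(onplane(c,maskpts(blob(w,s)),z)), )
Z=P[...,2]
m=blob((Z>7)&(Z<18)&(hsv[...,1]>120),(283,203)); print("cork",rect(onplane(c,maskpts(m),12)),m.sum(),Z[m].mean())
# rim: height
m=(Z>74)&(Z<86); m[:180]=0;m[290:]=0;m[:,:310]=0;m[:,430:]=0
q=P[m]; print("rim",m.sum(),rect(q),q.mean(0))
m=(Z>90); m[:140]=0;m[215:]=0;m[:,:345]=0;m[:,455:]=0
q=P[m]; print("lid",m.sum(),rect(q),q[:,2].max())
for n,s in (("mill",(324,150)),("jar",(287,145)),("mug",(224,148))):
    m=blob((Z>60)&(Z<250),s); q=P[m]; print(n,m.sum(),np.median(q,0).round(),q.min(0).round(),q.max(0).round())
vis=f.copy(); cv2.imwrite("pics/crop.png",cv2.resize(vis[130:300,180:460],None,fx=2.8,fy=2.8,interpolation=2)[:,:,::-1])
E
```

```text
(210, 221) [ 47  12 147] [492. 101.   8.]
(360, 238) [ 72   9 148] [ 436. -338.   23.]
(283, 203) [ 15 165 128] [ 543. -116.   15.]
(255, 180) [ 16 104 133] [618. -32.  -0.]
(340, 200) [ 90   6 124] [ 552. -287.    9.]
(415, 190) [ 18 177  69] [ 537. -445.  210.]Traceback (most recent call last):
  File "<stdin>", line 8, in <module>
  File "h.py", line 14, in rect
    (x,y),(a,b),t=cv2.minAreaRect(np.float32(pts)[:,:2])
                  ~~~~~~~~~~~~~~~^^^^^^^^^^^^^^^^^^^^^^^
cv2.error: OpenCV(4.12.0) /io/opencv/modules/imgproc/src/convhull.cpp:143: error: (-215:Assertion failed) total >= 0 && (depth == CV_32F || depth == CV_32S) in function 'convexHull'
```

```bash
sed -i 's/np.float32(pts)\[:,:2\]/np.ascontiguousarray(np.float32(pts)[:,:2])/' h.py
python3 - <<'E'
from h import *
import pickle
c=pickle.load(open("ims0.pkl","rb"))["top"]; f=c["frame"]; P=cloud(c)
hsv=cv2.cvtColor(f,cv2.COLOR_RGB2HSV)
w=(hsv[...,1]<60)&(hsv[...,2]>120)
for n,s,z in (("out",(210,221),20),("in",(360,238),35.5)):
    print(n,rect(onplane(c,maskpts(blob(w,s)),z)), )
Z=P[...,2]
m=blob((Z>7)&(Z<18)&(hsv[...,1]>120),(283,203)); print("cork",rect(onplane(c,maskpts(m),12)),m.sum(),Z[m].mean())
m=(Z>74)&(Z<86); m[:180]=0;m[290:]=0;m[:,:310]=0;m[:,430:]=0
q=P[m]; print("rim",m.sum(),rect(q),q.mean(0))
m=(Z>90); m[:140]=0;m[215:]=0;m[:,:345]=0;m[:,455:]=0
q=P[m]; print("lid",m.sum(),rect(q),q[:,2].max())
for n,s in (("mill",(324,150)),("jar",(287,145)),("mug",(224,148))):
    m=blob((Z>60)&(Z<250),s); q=P[m]; print(n,m.sum(),np.median(q,0).round(),q.min(0).round(),q.max(0).round())
cv2.imwrite("pics/crop.png",cv2.resize(f[130:300,180:460],None,fx=2.8,fy=2.8,interpolation=2)[:,:,::-1])
E
```

```text
out (array([489.5, 100.6, 130.7,  61.7]), np.float64(-0.502))
in (array([ 433.7, -334.9,  129.1,   60.1]), np.float64(-0.407))
cork (array([ 544.5, -118.7,  129.2,   61.2]), np.float64(0.51)) 826 13.166721739601464
rim 866 (array([ 433.2, -347.9,  206. ,  191.3]), np.float64(-0.457)) [ 434.6706346  -350.25462678   80.44537679]
lid 4559 (array([ 472. , -331.3,  594.2,  193.9]), np.float64(-0.737)) 1307.024682778243
mill 378 [ 657. -231.  149.] [ 642. -260.   61.] [ 692. -212.  174.]
jar 211 [ 687. -125.  104.] [ 673. -146.   61.] [ 711. -107.  113.]
mug 525 [689.  50.  92.] [657.  -0.  60.] [730.  88. 101.]
```

View pics/crop.png

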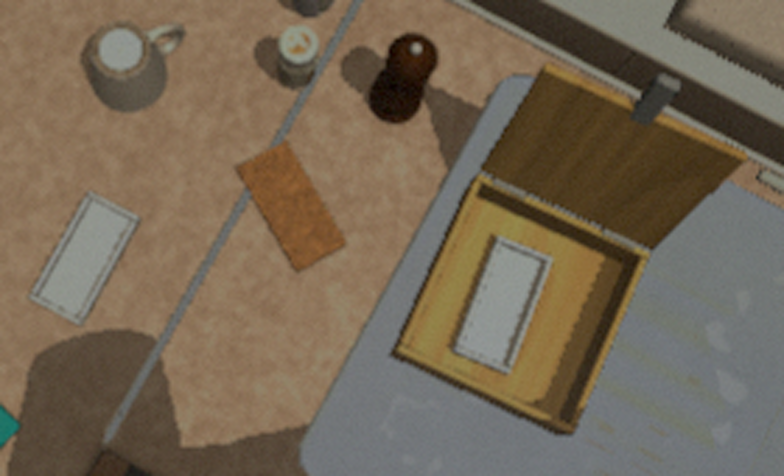

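The crop confirms the layout. The box is at about yaw -0.46 with the dish inside it, the cork lies clear of the mill, and the tab is near top-image pixel (415,164).

Emit:
step_arm(increments=[[[0,0,0,1,-0.554,0,-1],[0,0,0,1,-0.554,0,-1],[0,0,0,1,-0.554,0,-1],[0,0,0,1,-0.554,0,-1],[0,0,0,1,-0.554,0,-1]]], newtons=20)

```text
clock: 0.6
eef_pos: [328.8, -352.5, 404.5]
eef_rot: [-3.141, 0.0, 0.32]
wrist_force: [1.6, -1.1, -0.1]
finger_gap: 93.7
finger_force: 0.0
```

Emit:
step_arm(increments=[[[0,0,0,1,-0.554,0,-1],[0,0,0,1,-0.554,0,-1],[0,0,0,1,-0.554,0,-1],[0,0,0,1,-0.554,0,-1],[0,0,0,1,-0.554,0,-1]]])

```text
clock: 1.1
eef_pos: [483.9, -184.3, 404.5]
eef_rot: [-3.141, 0.0, 0.32]
wrist_force: [0.5, -0.3, -0.3]
finger_gap: 94.2
finger_force: 0.0
```

Emit:
step_arm(increments=[[[0,0,0,1,-0.554,0,-1],[0,0,0,1,-0.554,0,-1],[0,0,-0.12,0,0,0,-1],[0,0,-0.12,0,0,0.5,-1],[0,0,0,0,0,0.5,-1]]])

```text
clock: 1.6
eef_pos: [545.1, -118.3, 364.0]
eef_rot: [3.141, -0.0, 0.513]
wrist_force: [1.1, -0.2, -0.6]
finger_gap: 94.4
finger_force: 0.0
```

Run:
```python
from h import *
from cell import optics
c=optics.camera("wrist"); f=c["frame"]; P=cloud(c); Z=P[...,2]
hsv=cv2.cvtColor(f,cv2.COLOR_RGB2HSV)
cv2.imwrite("pics/w1.png",f[:,:,::-1])
m=(Z>7)&(Z<20)&(hsv[...,1]>120)&(abs(P[...,0]-545)<110)&(abs(P[...,1]+118)<110)
n,l,s,ce=cv2.connectedComponentsWithStats(m.astype(np.uint8)); k=1+s[1:,4].argmax(); print(s[k],ce[k],np.median(Z[l==k]))
print(rect(onplane(c,maskpts(l==k),12)), rect(P[l==k]))
```

```text
[ 246  134   60  119 6782] [275.19861398 192.15924506] 13.131395517540739
(array([ 544.4, -114.9,  128.2,   61.4]), np.float64(0.51)) (array([ 544.3, -115. ,  128.5,   61.4]), np.float64(0.511))
```

View pics/w1.png

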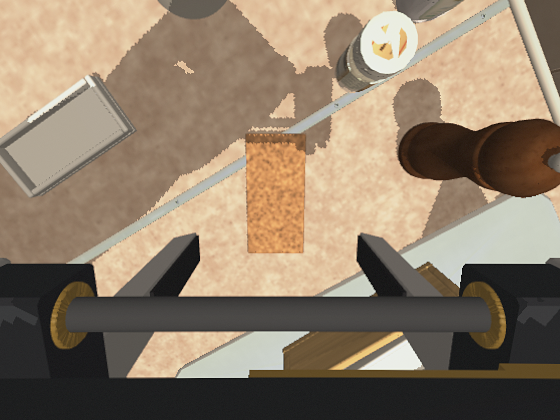

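The wrist view shows the cork at (275,192), slightly off the finger mid-line at about column 278. I'll correct by 3 mm and descend.

Emit:
step_arm(increments=[[[0,0,0,0,-0.08,1,-1],[0,0,0,0,0,1,-1],[0,0,0,0,0,1,-1],[0,0,0,0,0,0.7,-1],[0,0,0,0,0,0.33,-1]]])

```text
clock: 2.15
eef_pos: [543.0, -115.9, 201.2]
eef_rot: [-3.139, 0.003, 0.508]
wrist_force: [0.6, 0.3, -0.3]
finger_gap: 93.9
finger_force: 0.0
```

Emit:
step_arm(increments=[[[0,0,0,0,0,0,1],[0,0,0,0,0,0,1],[0,0,0,0,0,0,1],[0,0,0,0,0,0,1],[0,0,0,0,0,0,1]]], newtons=15)

```text
clock: 2.65
eef_pos: [543.6, -116.0, 204.5]
eef_rot: [3.14, -0.001, 0.508]
wrist_force: [-1.6, -1.0, 6.8]
finger_gap: 61.9
finger_force: 15.0
```

Emit:
step_arm(increments=[[[0,0,0,0,0,-0.5,1],[0,0,0,0,0,-0.9,1],[0,0,0.1665,0,0,-0.9,1],[0,0,0.1665,0,0,-0.8,1],[0,0,0.1665,0,0,0,1]]])

```text
clock: 3.15
eef_pos: [543.8, -116.0, 332.4]
eef_rot: [3.139, -0.007, 0.111]
wrist_force: [0.2, 0.9, -0.4]
finger_gap: 61.6
finger_force: 15.0
```

Emit:
step_arm(increments=[[[0,0,0.1665,0,0,0,1],[0,0,0.1665,0,0,0,1],[0,0,0.1665,0,0,0,1],[0,0,0.1665,0,0,0,1],[0,0,0,0,0.4,0,1]]])

```text
clock: 3.65
eef_pos: [537.1, -130.2, 327.7]
eef_rot: [-3.141, -0.0, -0.408]
wrist_force: [-0.9, -0.4, -0.1]
finger_gap: 62.3
finger_force: 15.0
```

Emit:
step_arm(increments=[[[0,0,0,-0.06,0.9,0,1],[0,0,0,-0.06,0.9,0,1],[0,0,0,-0.06,0.9,0,1],[0,0,0,-0.06,0.9,0,1],[0,0,0,-0.06,0.9,0,1]]])

```text
clock: 4.15
eef_pos: [453.2, -293.1, 327.7]
eef_rot: [3.141, -0.0, -0.403]
wrist_force: [1.3, -0.0, -0.7]
finger_gap: 61.9
finger_force: 15.0
```

Run:
```python
from h import *
from cell import optics
c=optics.camera("wrist"); f=c["frame"]
cv2.imwrite("pics/w2.png",f[:,:,::-1])
import pickle; pickle.dump(c,open("w2.pkl","wb"))
```

```text
(no output)
```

View pics/w2.png

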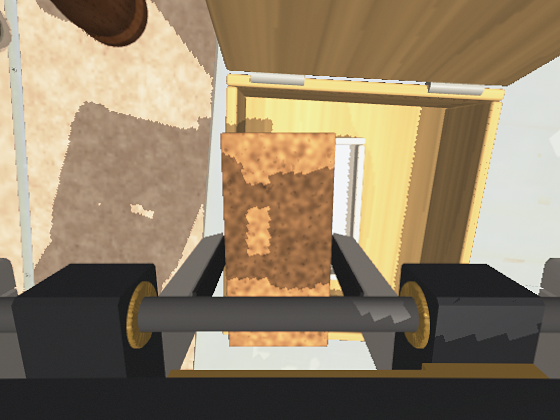

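Run:
```python
from h import *
import pickle
c=pickle.load(open("w2.pkl","rb")); P=cloud(c); Z=P[...,2]; f=c["frame"].astype(int)
hsv=cv2.cvtColor(c["frame"],cv2.COLOR_RGB2HSV)
w=(hsv[...,1]<60)&(hsv[...,2]>110)&(Z>22)&(Z<45)
m=blob(w,(358,150),10); pts=np.argwhere(m)[:,::-1]; print(pts.min(0),pts.max(0),np.percentile(Z[m],[5,50,95]))
right=np.array([[max(pts[pts[:,1]==r][:,0]),r] for r in range(145,225,5)])
top=np.array([[x,min(pts[pts[:,0]==x][:,1])] for x in range(342,362,2)])
for q in (right,top):
    p=onplane(c,q,35.5)[:,:2]; vx,vy,x0,y0=cv2.fitLine(np.float32(p),cv2.DIST_HUBER,0,.01,.01).ravel(); print("line",x0,y0,np.arctan2(vy,vx)); 
R_=onplane(c,right,35.5)[:,:2].mean(0); T_=onplane(c,top,35.5)[:,:2].mean(0)
for yaw in (-.407,-.43):
    ex=np.array([np.cos(yaw),np.sin(yaw)]); ey=np.array([-ex[1],ex[0]])
    print("dish centre",yaw, ex*(T_@ex-65)+ey*(R_@ey+31))
m=blob((Z>125)&(Z<145)&(hsv[...,1]>90)&(hsv[...,0]<25),(280,200)); print("sheet",rect(P[m]),np.median(Z[m]))
m=(Z>75)&(Z<85)&(P[...,0]>330); q=P[m]; print("rim",rect(q),q.mean(0),m.sum())
m=(Z>75)&(Z<85)&(hsv[...,1]>70)
ys,xs=np.nonzero(m); print(xs.min(),xs.max(),ys.min(),ys.max())
L=P[(Z>110)&(np.arange(420)[:,None]<70)&(np.arange(560)[None]>230)]
n=np.linalg.svd(L-L.mean(0),full_matrices=False)[2][2]; print("lid normal",n,L.mean(0),len(L))
```

```text
[332 138] [364 241] [22.2046612  23.6320854  37.13738663]
line 454.1073 -372.9081 -0.40499887
line 485.63205 -374.62106 1.1397289
dish centre -0.407 [ 433.8820724  -330.47027024]
dish centre -0.43 [ 434.5485287  -330.08245498]
sheet (array([ 469.8, -301.1,   95.4,   62.6]), np.float64(-0.407)) 136.31488443726093
rim (array([ 432.7, -344.5,  201.8,  190.8]), np.float64(-0.454)) [ 481.5217869  -391.01860178   80.55636078] 7400
222 509 70 341
lid normal [ 0.90163768 -0.43249043  0.00123449] [ 534.61010895 -395.13328068  135.27901791] 19061
```

The wrist view shows the sheet in hand with its far end at row 133, columns 221–335. The inner dish's right-far corner is at (365,139), and the box's far rim is at rows 74–92. Moving over and lowering.

Emit:
step_arm(increments=[[[0,0,0,-0.1,0.52,0,1],[0,0,0,0,0.51,0.4,1],[0,0,0,0,0,0.8,1],[0,0,0,0,0,0.6,1],[0,0,0,0,0,0.2,1]]])

```text
clock: 4.7
eef_pos: [433.7, -327.8, 245.4]
eef_rot: [-3.141, 0.003, -0.404]
wrist_force: [0.5, -0.2, -0.4]
finger_gap: 61.7
finger_force: 15.0
```

Emit:
step_arm(increments=[[[0,0,0,0,0,0.06,1],[0,0,0,0,0,0.05,1],[0,0,0,0,0,0.04,1],[0,0,0,0,0,0,1]]])

```text
clock: 5.1
eef_pos: [434.9, -327.5, 242.1]
eef_rot: [3.141, -0.001, -0.406]
wrist_force: [-0.8, 0.4, -1.1]
finger_gap: 61.8
finger_force: 15.0
```

Emit:
step_arm(increments=[[[0,0,0,0,0.04,0.03,1],[0,0,0,0,0,0.03,1],[0,0,0,0,0,0,1]]])

```text
clock: 5.4
eef_pos: [434.2, -329.1, 239.9]
eef_rot: [3.141, -0.001, -0.407]
wrist_force: [-1.8, 0.7, 8.6]
finger_gap: 61.6
finger_force: 15.0
```

Emit:
step_arm(increments=[[[0,0,0,0,0,0,-0.6],[0,0,0,0,0,0,-0.6],[0,0,0,0,0,0,-0.6],[0,0,0,0,0,0,-0.6],[0,0,0,0,0,-0.2,-0.6]]])

```text
clock: 5.9
eef_pos: [434.0, -328.8, 246.4]
eef_rot: [-3.141, 0.002, -0.407]
wrist_force: [0.8, -0.6, 0.1]
finger_gap: 75.5
finger_force: 0.0
```

Emit:
step_arm(increments=[[[0,0,0,0,0,-0.5,-0.6],[0,0,0,0,0,-1,-0.6],[0,0,0,0,0,-1,-0.6],[0,0,0,0,0,-0.5,-1],[0,0,0,0,0,0,-1]]])

```text
clock: 6.4
eef_pos: [434.2, -329.0, 370.7]
eef_rot: [3.14, -0.005, -0.407]
wrist_force: [-0.8, -0.6, -0.3]
finger_gap: 87.7
finger_force: 0.0
```

Run:
```python
from h import *
from cell import optics
import pickle
c=optics.camera("wrist"); pickle.dump(c,open("w3.pkl","wb")); cv2.imwrite("pics/w3.png",c["frame"][:,:,::-1])
P=cloud(c); Z=P[...,2]; hsv=cv2.cvtColor(c["frame"],cv2.COLOR_RGB2HSV)
m=(Z>43)&(Z<55)&(abs(P[...,0]-434)<90)&(abs(P[...,1]+330)<90); m=blob(m,(278,200),40)
print("sheet",rect(P[m]),np.median(Z[m]),m.sum())
m=(Z>76)&(Z<85)&(P[...,0]>330)&(hsv[...,1]>60); q=P[m]; print("rim",rect(q),m.sum())
d=optics.camera("top"); pickle.dump(d,open("t3.pkl","wb"))
P=cloud(d);Z=P[...,2]
m=(Z>43)&(Z<55)&(abs(P[...,0]-434)<90)&(abs(P[...,1]+330)<90)
print("top sheet",rect(P[m]) if m.sum() else None,m.sum())
```

```text
sheet (array([ 435.3, -330. ,  129.3,   62.2]), np.float64(-0.405)) 48.62459083583218 8177
rim (array([ 503.4, -333.4,  281.7,  262. ]), np.float64(1.399)) 5342
top sheet (array([ 474. , -261.7,   90.1,    0.5]), np.float64(-0.458)) 12
```

View pics/w3.png

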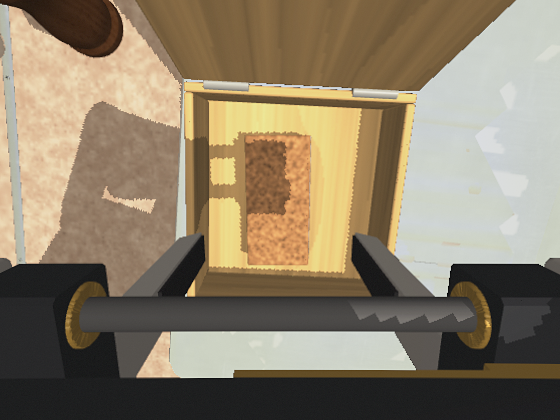

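The view shows the sheet lying squarely on the inner dish (columns 246–310, rows 134–265), released. Next is the second dish.

Emit:
step_arm(increments=[[[0,0,0,-0.275,-0.953,0,-1],[0,0,0,-0.275,-0.953,0,-1],[0,0,0,-0.275,-0.953,0,-1],[0,0,0,-0.275,-0.953,0,-1],[0,0,0,-0.275,-0.953,0,-1]]])

```text
clock: 7.0
eef_pos: [458.9, -130.5, 365.7]
eef_rot: [3.142, 0.002, -0.407]
wrist_force: [0.5, -0.0, -0.6]
finger_gap: 93.7
finger_force: 0.0
```

Emit:
step_arm(increments=[[[0,0,0,-0.275,-0.953,0,-1],[0,0,0,-0.275,-0.953,0,-1],[0,0,0,-0.275,-0.953,0,-1],[0,0,0,-0.275,-0.953,0,-1],[0,0,0,-0.275,-0.953,0,-1]]])

```text
clock: 7.5
eef_pos: [483.9, 66.3, 365.7]
eef_rot: [3.141, 0.002, -0.407]
wrist_force: [0.6, 0.1, 0.1]
finger_gap: 94.2
finger_force: 0.0
```

Emit:
step_arm(increments=[[[0,0,0,-0.275,-0.953,0,-1],[0,0,0.12,0,0,0,-1],[0,0,0,0,0,0,-1]]])

```text
clock: 7.8
eef_pos: [488.9, 104.9, 365.6]
eef_rot: [3.14, 0.002, -0.501]
wrist_force: [-0.2, -0.1, 0.2]
finger_gap: 93.9
finger_force: 0.0
```

Run:
```python
from h import *
from cell import optics
c=optics.camera("wrist"); 
P=cloud(c); Z=P[...,2]; hsv=cv2.cvtColor(c["frame"],cv2.COLOR_RGB2HSV)
m=(Z>4)&(Z<28)&(hsv[...,1]<70)&(abs(P[...,0]-490)<100)&(abs(P[...,1]-102)<100); m=blob(m,(278,200),40)
print(rect(P[m]),m.sum(),np.percentile(Z[m],[5,50,95]))
m&=Z>15; print(rect(P[m]),m.sum())
```

```text
(array([490.2, 103.4, 129.5,  62.1]), np.float64(-0.498)) 7174 [ 6.05771175  7.58593388 21.50349839]
(array([490.2, 103.4, 129.5,  62.1]), np.float64(-0.498)) 2045
```

Emit:
step_arm(increments=[[[0,0,0,0.05,0.02,1,-1],[0,0,0,0,0,1,-1],[0,0,0,0,0,1,-1],[0,0,0,0,0,0.7,-1],[0,0,0,0,0,0.33,-1]]])

```text
clock: 8.35
eef_pos: [489.7, 101.4, 203.1]
eef_rot: [3.139, 0.003, -0.5]
wrist_force: [1.2, 0.2, -0.2]
finger_gap: 94.3
finger_force: 0.0
```

Emit:
step_arm(increments=[[[0,0,0,0,0,0,1],[0,0,0,0,0,0,1],[0,0,0,0,0,0,1],[0,0,0,0,0,0,1],[0,0,0,0,0,0,1]]], newtons=25)

```text
clock: 8.85
eef_pos: [490.7, 102.4, 206.9]
eef_rot: [-3.141, -0.001, -0.501]
wrist_force: [-1.8, -0.2, 7.2]
finger_gap: 61.9
finger_force: 25.0
```

Emit:
step_arm(increments=[[[0,0,0,0,0,-0.5,1],[0,0,0,0,0,-1,1],[0,0,0,0,0,-1,1],[0,0,0,0,0,-1,1],[0,0,-0.12,0,0,-0.3,1]]])

```text
clock: 9.35
eef_pos: [490.5, 102.4, 362.2]
eef_rot: [-3.139, -0.005, -0.406]
wrist_force: [-0.4, 0.2, -2.8]
finger_gap: 61.8
finger_force: 25.0
```

Emit:
step_arm(increments=[[[0,0,0,0.273,0.955,0,1],[0,0,0,0.273,0.955,0,1],[0,0,0,0.273,0.955,0,1],[0,0,0,0.273,0.955,0,1],[0,0,0,0.273,0.955,0,1]]])

```text
clock: 9.85
eef_pos: [464.3, -96.1, 358.1]
eef_rot: [-3.142, -0.0, -0.407]
wrist_force: [1.1, 0.3, -1.8]
finger_gap: 61.6
finger_force: 25.0
```

Emit:
step_arm(increments=[[[0,0,0,0.273,0.955,0,1],[0,0,0,0.273,0.955,0,1],[0,0,0,0.273,0.955,0,1],[0,0,0,0.273,0.955,0,1],[0,0,0,0.273,0.955,0,1]]])

```text
clock: 10.35
eef_pos: [438.9, -293.1, 358.0]
eef_rot: [-3.142, -0.0, -0.407]
wrist_force: [1.2, 0.8, -1.8]
finger_gap: 61.6
finger_force: 25.0
```

Emit:
step_arm(increments=[[[0,0,0,0.273,0.955,0,1],[0,0,0,0,0,0,1],[0,0,0,0,0,0,1]]])

```text
clock: 10.65
eef_pos: [434.0, -331.4, 357.6]
eef_rot: [-3.141, 0.001, -0.408]
wrist_force: [-0.9, 0.9, -2.5]
finger_gap: 61.7
finger_force: 25.0
```

Emit:
step_arm(increments=[[[0,0,0,0,0,0.7,1],[0,0,0,0,0,0.8,1],[0,0,0,0,0,0.6,1],[0,0,0,0,0,0.3,1],[0,0,0,0,0,0.05,1]]])

```text
clock: 11.15
eef_pos: [434.6, -330.2, 259.1]
eef_rot: [-3.141, 0.002, -0.406]
wrist_force: [-0.1, -0.0, -2.6]
finger_gap: 61.9
finger_force: 25.0
```

Emit:
step_arm(increments=[[[0,0,0,0,0,0.02,1],[0,0,0,0,0,0.02,1],[0,0,0,0,0,0,1]]])

```text
clock: 11.45
eef_pos: [434.5, -331.1, 259.2]
eef_rot: [3.141, -0.001, -0.407]
wrist_force: [0.4, 0.3, -2.0]
finger_gap: 61.6
finger_force: 25.0
```

Emit:
step_arm(increments=[[[0,0,0,0,0,0.04,1],[0,0,0,0,0,0.04,1],[0,0,0,0,0,0.02,1],[0,0,0,0,0,0,1]]])

```text
clock: 11.85
eef_pos: [434.4, -331.1, 254.4]
eef_rot: [3.142, -0.0, -0.407]
wrist_force: [-1.0, 1.3, 1.1]
finger_gap: 62.0
finger_force: 25.0
```

In contact at the expected height, so I'll release and look.

Emit:
step_arm(increments=[[[0,0,0,0,0,0,-0.6],[0,0,0,0,0,0,-0.6],[0,0,0,0,0,0,-0.6],[0,0,0,0,0,0,-0.6],[0,0,0,0,0,-0.2,-0.6]]])

```text
clock: 12.35
eef_pos: [434.2, -330.9, 261.7]
eef_rot: [-3.141, 0.002, -0.407]
wrist_force: [0.9, -0.2, -0.5]
finger_gap: 75.2
finger_force: 0.0
```

Emit:
step_arm(increments=[[[0,0,0,0,0,-0.5,-0.6],[0,0,0,0,0,-1,-0.6],[0,0,0,0,0,-1,-0.6],[0,0,0,0,0,-0.7,-0.6],[0,0,0,0,0,0,-0.6]]])

```text
clock: 12.85
eef_pos: [434.4, -331.0, 395.0]
eef_rot: [3.139, -0.007, -0.407]
wrist_force: [-0.9, -0.5, -0.2]
finger_gap: 75.5
finger_force: 0.0
```

Run:
```python
from h import *
from cell import optics
import pickle
c=optics.camera("wrist"); pickle.dump(c,open("w4.pkl","wb")); cv2.imwrite("pics/w4.png",c["frame"][:,:,::-1])
P=cloud(c); Z=P[...,2]; hsv=cv2.cvtColor(c["frame"],cv2.COLOR_RGB2HSV)
m=(Z>50)&(Z<72)&(hsv[...,1]<70)&(abs(P[...,0]-434)<80)&(abs(P[...,1]+330)<80); m=blob(m,(278,200),40)
print("dish",rect(P[m]),np.percentile(Z[m],[5,50,95]),m.sum())
# tab and lid from top image depth
c=pickle.load(open("ims0.pkl","rb"))["top"]; P=cloud(c)
ex=np.array([np.cos(-.455),np.sin(-.455)]); ey=np.array([-ex[1],ex[0]])
d=P[...,:2]-np.array([433,-345]); bx=d@ex; by=d@ey; Z=P[...,2]
m=(abs(by)<120)&(bx>90)&(bx<220)&(Z>100)&(Z<420)
for z0 in range(100,400,20):
    k=m&(Z>=z0)&(Z<z0+20)
    if k.sum(): print(z0,k.sum(),"bx",np.percentile(bx[k],[5,50,95]).round(),"by",by[k].min().round(),by[k].max().round())
# obstacles near
k=(abs(by)<130)&(bx>215)&(bx<330)&(Z<1000); print("behind max z",np.percentile(Z[k],[50,95,100]),k.sum())
for b0 in range(180,340,20):
    k=(abs(by)<130)&(bx>=b0)&(bx<b0+20)&(Z<1000); print(b0,np.percentile(Z[k],[5,95,100]).round() if k.sum() else None)
hsv=cv2.cvtColor(c["frame"],cv2.COLOR_RGB2HSV); k=m&(Z>270)&(hsv[...,1]<80); print("tab",k.sum(),P[k].mean(0),bx[k].mean(),by[k].min(),by[k].max(),by[k].mean(),Z[k].min(),Z[k].max())
```

```text
dish (array([ 432.9, -331. ,  128.5,   61.6]), np.float64(-0.405)) [53.59587534 55.06927786 68.98769804] 7789
100 288 bx [106. 109. 113.] by -95.0 93.0
120 277 bx [112. 115. 118.] by -95.0 93.0
140 309 bx [117. 120. 124.] by -95.0 93.0
160 311 bx [123. 126. 129.] by -95.0 93.0
180 346 bx [129. 132. 135.] by -94.0 93.0
200 352 bx [134. 138. 141.] by -96.0 93.0
220 379 bx [140. 143. 147.] by -96.0 93.0
240 399 bx [146. 149. 152.] by -95.0 93.0
260 498 bx [152. 156. 163.] by -96.0 93.0
280 50 bx [156. 160. 164.] by -12.0 10.0
300 74 bx [162. 166. 175.] by -12.0 10.0
320 22 bx [168. 171. 176.] by -11.0 9.0
behind max z [138.80611594 208.52342346 214.99944223] 4561
180 [-1. 10. 13.]
200 [-1. 11. 13.]
220 [-2. 10. 14.]
240 [ -2. 140. 142.]
260 [  1. 191. 206.]
280 [ 12. 208. 213.]
300 [137. 210. 215.]
320 [137. 211. 334.]
tab 179 [ 577.38743833 -422.99374737  299.32992354] 163.97292149434398 -92.26700476427146 9.715352023461536 -6.605905967185138 270.1892855105709 327.4533944760816
```

View pics/w4.png

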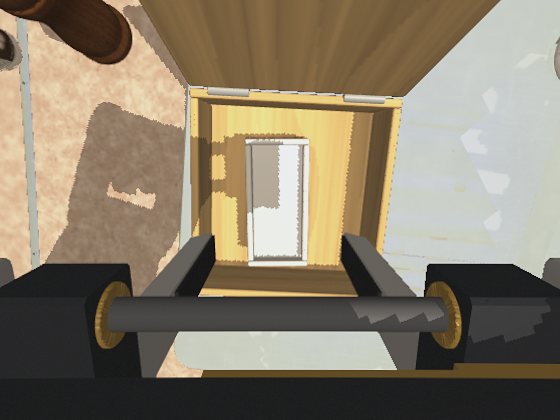

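The stack is good: the dish is at (278,200), rim at columns 247–309, aligned with the sheet. Now I'll rise, turn and tilt 20° for the lid tab.

Emit:
step_arm(increments=[[[0,0,0.06,0,0,-0.8,-0.6],[0,0,0,0,0,-1,-0.6],[0,0.148,0,0,0,-1,-0.6],[0,0.148,0,0,0,0,-0.6],[0,0.148,0,0,0,0,-0.6]]])

```text
clock: 13.4
eef_pos: [434.4, -331.1, 502.3]
eef_rot: [3.141, -0.354, -0.454]
wrist_force: [-0.1, 0.2, -0.9]
finger_gap: 75.2
finger_force: 0.0
```

```bash
cat > tab.py <<'E'
from h import *
from cell import optics, manip
import pickle,sys
c=optics.camera("wrist"); pickle.dump(c,open("w5.pkl","wb")); cv2.imwrite(f"pics/{sys.argv[1]}.png",c["frame"][:,:,::-1])
s=manip.read_state(); print(s["joints"].round(2),s["eef_pos"].round(1),s["eef_rot"].round(3))
B=np.array([432.7,-344.5]); ex=np.array([np.cos(-.455),np.sin(-.455)]); ey=np.array([-ex[1],ex[0]])
Rm=R.from_euler("xyz",s["eef_rot"]).as_matrix(); g=s["eef_pos"]+180*Rm[:,2]
bf=lambda p:np.r_[(p[:2]-B)@ex,(p[:2]-B)@ey,p[2]]
print("grasp in box xy,z",bf(g).round(1))
P=cloud(c); d=P[...,:2]-B; bx=d@ex; by=d@ey; Z=P[...,2]; hsv=cv2.cvtColor(c["frame"],cv2.COLOR_RGB2HSV)
m=(bx>145)&(bx<190)&(abs(by)<25)&(Z>284)&(Z<325)
if m.sum(): print("tab",m.sum(),np.percentile(bx[m],[2,50,98]).round(1),np.percentile(by[m],[1,50,99]).round(1),Z[m].min(),Z[m].max())
m=(bx>90)&(bx<180)&(abs(by)<110)&(Z>150)&(Z<275)
if m.sum(): print("lid by",np.percentile(by[m],[.5,99.5]).round(1)); A=np.c_[Z[m],np.ones(m.sum())]; print(np.linalg.lstsq(A,bx[m],rcond=None)[0])
E
python3 tab.py w5
```

```text
[-0.73  0.18  1.46  0.1   1.16  1.27] [ 434.3 -331.   501.7] [-3.142 -0.36  -0.455]
grasp in box xy,z [ 58.9  12.9 333.3]
tab 1662 [156.6 164.1 175.6] [-10.2   0.3  10.7] 284.08061461370096 323.10041802520635
lid by [-92.8  93. ]
[ 0.30150864 72.99890884]
```

Emit:
step_arm(increments=[[[0,0,0,0.5,0.315,0,-0.6],[0,0,0,0.9,0,0.1,-0.6],[0,0,0,0.7,0,0.5,-0.6],[0,0,0,0.2,0,0.7,-0.6],[0,0,0,0,0,0.39,-0.6]]])

```text
clock: 13.95
eef_pos: [528.5, -390.9, 466.2]
eef_rot: [-3.14, -0.342, -0.454]
wrist_force: [-0.1, 0.8, 0.3]
finger_gap: 75.2
finger_force: 0.0
```

```bash
python3 tab.py w6
```

```text
[-0.7   0.46  1.17  0.09  1.18  1.3 ] [ 528.3 -390.9  464.2] [-3.14  -0.34  -0.455]
grasp in box xy,z [166.3   0.7 294.5]
tab 1552 [157.3 169.1 177.1] [-10.2   0.3  10.5] 284.0800328213156 322.61096479045943
lid by [-90.9  90.8]
[ 0.34777828 62.5689607 ]
```

View pics/w6.png

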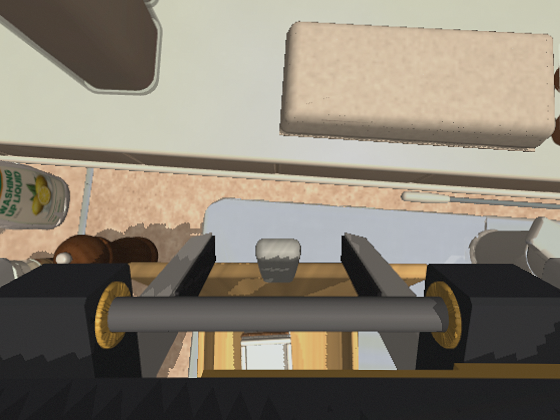

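The view shows the tab at (278,258), centred between the fingers. Nudge up and close.

Emit:
step_arm(increments=[[[0,0,0,0.13,0,-0.15,-0.6],[0,0,0,0,0,0,0],[0,0,0,0,0,0,1],[0,0,0,0,0,0,1],[0,0,0,0,0,0,1]]], newtons=20)

```text
clock: 14.5
eef_pos: [529.6, -391.6, 478.1]
eef_rot: [3.141, -0.349, -0.454]
wrist_force: [0.2, 0.4, 0.3]
finger_gap: 46.7
finger_force: 0.0
```

Emit:
step_arm(increments=[[[0,0,0,0,0,0,1],[0,0,0,0,0,0,1],[0,0,0,0,0,0,1],[0,0,0,0,0,0,1]]])

```text
clock: 14.9
eef_pos: [530.0, -391.5, 477.5]
eef_rot: [-3.141, -0.349, -0.454]
wrist_force: [-0.3, 2.0, -0.1]
finger_gap: 22.2
finger_force: 20.0
```

Run:
```python
from h import *
from cell import manip
s=manip.read_state(); B=np.array([432.7,-344.5]); ex=np.array([np.cos(-.455),np.sin(-.455)]); ey=np.array([-ex[1],ex[0]])
r=s["eef_rot"]; Rm=R.from_euler("xyz",r).as_matrix(); g=s["eef_pos"]+180*Rm[:,2]; t=-r[1]
print(s["joints"].round(2),r.round(3),"g",(g[:2]-B)@ex,(g[:2]-B)@ey,g[2],s["finger_gap"],s["wrist_force"])
p=np.array([(g[:2]-B)@ex,g[2]]); a0=1.85
G=lambda a:np.array([100-232*np.cos(a)+5*np.sin(a),80.5+232*np.sin(a)+5*np.cos(a)])
print(G(1.85)); off=p-G(1.85); n=8
for tilt in (0,):
    prev=G(1.85)
    for a in np.linspace(1.85,.785,n+1)[1:]:
        d=G(a)-prev; prev=G(a); print(round(a,3),"tx %.3f tz %.3f"%((d[0]*np.cos(t)+d[1]*np.sin(t))/40,(d[0]*np.sin(t)-d[1]*np.cos(t))/40))
```

```text
[-0.7   0.46  1.15  0.09  1.2   1.31] [-3.141 -0.349 -0.454] g 169.50309963810162 0.6404492430129243 308.3467926598479 22.17675869120895 [-0.25731148  2.02008576 -0.10645363]
[168.74331328 302.13789586]
1.717 tx -0.644 tz -0.425
1.584 tx -0.695 tz -0.335
1.451 tx -0.733 tz -0.240
1.318 tx -0.759 tz -0.141
1.184 tx -0.771 tz -0.039
1.051 tx -0.769 tz 0.064
0.918 tx -0.754 tz 0.165
0.785 tx -0.725 tz 0.264
```

Emit:
step_arm(increments=[[[0,0,0,-0.325,-0.23,0,1],[0,0,0,-0.335,-0.206,0,1],[0,0,0,-0.35,-0.184,0,1],[0,0,0,-0.362,-0.16,0,1]]])

```text
clock: 15.3
eef_pos: [494.6, -344.7, 465.1]
eef_rot: [3.127, -0.365, -0.455]
wrist_force: [-13.1, -37.8, 26.6]
finger_gap: 65.6
finger_force: 19.8
```

I put the z values in the y slot, so the gripper slid sideways against the tab. I'll check the state before mending it.

Run:
```python
from h import *
from cell import manip,optics
s=manip.read_state(); print(s["eef_pos"],s["wrist_force"],s["finger_gap"])
B=np.array([432.7,-344.5]); ex=np.array([np.cos(-.455),np.sin(-.455)]); ey=np.array([-ex[1],ex[0]])
Rm=R.from_euler("xyz",s["eef_rot"]).as_matrix(); g=s["eef_pos"]+180*Rm[:,2]; print("g",(g[:2]-B)@ex,(g[:2]-B)@ey,g[2])
for n in ("top","wrist","side"):
    c=optics.camera(n); cv2.imwrite(f"pics/x_{n}.png",c["frame"][:,:,::-1])
    P=cloud(c); d=P[...,:2]-B; bx=d@ex; by=d@ey; Z=P[...,2]
    for z0 in range(110,340,20):
        m=(abs(by)<90)&(bx>40)&(bx<185)&(Z>z0)&(Z<z0+20)
        if m.sum()>20: print(n,z0,m.sum(),np.percentile(bx[m],[5,50,95]).round(),np.percentile(by[m],[1,99]).round())
```

```text
[ 494.62128666 -344.72044251  465.0577928 ] [-13.10357066 -37.83673055  26.5546843 ] 65.5818265261118
g 120.01508267159656 24.406329189425065 296.9532701385807
top 110 152 [105. 108. 110.] [-83.  88.]
top 130 109 [109. 111. 113.] [-48.  89.]
top 150 70 [112. 114. 116.] [-15.  89.]
wrist 110 253 [104. 106. 107.] [-88.  82.]
wrist 130 254 [108. 109. 110.] [-89.  78.]
wrist 150 362 [111. 112. 113.] [-88.  73.]
wrist 170 413 [114. 115. 117.] [-88.  70.]
wrist 190 471 [117. 118. 120.] [-89.  67.]
wrist 210 662 [120. 121. 123.] [-89.  64.]
wrist 230 887 [123. 125. 126.] [-88.  89.]
wrist 250 1216 [126. 128. 129.] [-89.  88.]
wrist 270 5004 [129. 134. 139.] [-88.  88.]
wrist 290 1473 [110. 125. 135.] [-18.  68.]
wrist 310 3023 [106. 122. 146.] [-18.  68.]
wrist 330 2074 [ 91. 109. 114.] [-18.  69.]
side 110 482 [116. 118. 119.] [-88.  87.]
side 130 523 [119. 121. 123.] [-89.  88.]
side 150 556 [122. 124. 126.] [-88.  87.]
side 170 588 [125. 127. 129.] [-88.  88.]
side 190 644 [129. 131. 132.] [-88.  87.]
side 210 682 [132. 134. 136.] [-88.  88.]
side 230 736 [135. 137. 139.] [-88.  88.]
side 250 788 [139. 140. 142.] [-89.  88.]
side 270 976 [129. 140. 145.] [-88.  87.]
side 290 464 [112. 127. 148.] [-18.  67.]
side 310 520 [105. 120. 151.] [-18.  68.]
side 330 350 [ 95. 110. 115.] [-18.  69.]
```

View pics/x_side.png

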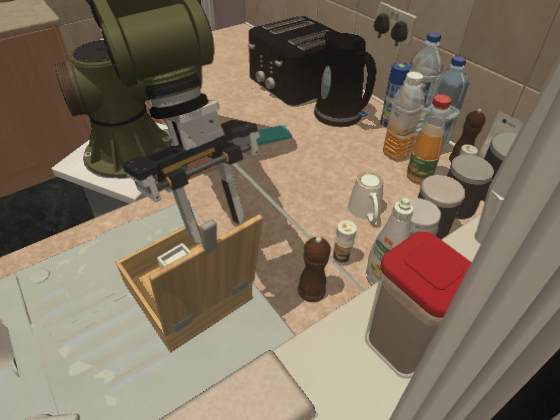

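The side view shows the lid still leaning back at about 1.73 rad (tab at (208,232)), with one finger pulling on the tab's side. I'll open so the lid rests back on its stop, then re-centre and regrasp.

Emit:
step_arm(increments=[[[0,0,0,0,0.2,0,-0.4],[0,0,0,0,0.2,0,-0.8],[0,0,0,0,0.1,0,-0.8],[0,0,0,0,0,-0.4,-0.8],[0,0,0,0,0,-0.2,-0.8]]])

```text
clock: 15.95
eef_pos: [480.8, -355.0, 483.1]
eef_rot: [3.141, -0.35, -0.454]
wrist_force: [-0.8, -0.3, -0.5]
finger_gap: 84.7
finger_force: 0.0
```

Emit:
step_arm(increments=[[[0,0,0,0,0,0,-0.8],[0,0,0,0,0,0,-0.8],[0,0,0,0,0,0,-0.8]]])

```text
clock: 16.25
eef_pos: [481.2, -355.2, 481.0]
eef_rot: [-3.141, -0.348, -0.454]
wrist_force: [0.3, -0.1, -0.2]
finger_gap: 85.1
finger_force: 0.0
```

```bash
python3 tab.py w7
python3 - <<'E'
from h import *
import pickle
c=pickle.load(open("w5.pkl","rb")); P=cloud(c); Z=P[...,2]; hsv=cv2.cvtColor(c["frame"],cv2.COLOR_RGB2HSV)
m=(Z>50)&(Z<72)&(hsv[...,1]<70)&(abs(P[...,0]-434)<80)&(abs(P[...,1]+330)<80)
print("dish",rect(P[m]) if m.sum()>50 else 0,m.sum())
E
```

```text
[-0.71  0.31  1.34  0.09  1.15  1.29] [ 481.2 -355.3  481. ] [-3.141 -0.348 -0.454]
grasp in box xy,z [109.7  11.7 311.8]
tab 1826 [156.8 165.1 176.4] [-10.2   0.6  11. ] 284.0036636132353 322.9102513246067
lid by [-92.7  92.7]
[ 0.31061978 71.10167658]
dish (array([ 446.2, -336.7,  102.6,   61.3]), np.float64(-0.408)) 2154
```

Emit:
step_arm(increments=[[[0,0,0,0,0.28,0,-0.8],[0,0,0,0.5,0,0.28,-0.6],[0,0,0,0.5,0,0.28,-0.6],[0,0,0,0.3,0,0.17,-0.6],[0,0,0,0,0,0,0]]])

```text
clock: 16.8
eef_pos: [529.6, -392.3, 470.1]
eef_rot: [-3.141, -0.347, -0.454]
wrist_force: [-0.0, 0.4, 0.7]
finger_gap: 70.2
finger_force: 0.0
```

Emit:
step_arm(increments=[[[0,0,0,0,0,0,1],[0,0,0,0,0,0,1],[0,0,0,0,0,0,1],[0,0,0,0,0,0,1],[0,0,0,0,0,0,1]]], newtons=25)

```text
clock: 17.3
eef_pos: [528.8, -391.2, 472.0]
eef_rot: [3.141, -0.349, -0.454]
wrist_force: [0.2, -0.3, 0.4]
finger_gap: 30.3
finger_force: 0.0
```

```bash
cat > g.py <<'E'
from h import *
from cell import manip
s=manip.read_state(); B=np.array([432.7,-344.5]); ex=np.array([np.cos(-.455),np.sin(-.455)]); ey=np.array([-ex[1],ex[0]])
Rm=R.from_euler("xyz",s["eef_rot"]).as_matrix(); g=s["eef_pos"]+180*Rm[:,2]
p=np.array([(g[:2]-B)@ex,g[2]]); q=p-[100,80.5]; print(s["eef_rot"].round(3),"g",p.round(1),((g[:2]-B)@ey).round(1),"radius",np.hypot(*q).round(1),"lid angle~",(np.arctan2(q[1],-q[0])-5/232).round(3),s["finger_gap"].round(1),s["wrist_force"].round(1),s["joints"].round(2))
E
python3 g.py
```

```text
Traceback (most recent call last):
  File "g.py", line 5, in <module>
    p=np.array([(g[:2]-B)@ex,g[2]]); q=p-[100,80.5]; print(s["eef_rot"].round(3),"g",p.round(1),((g[:2]-B)@ey).round(1),"radius",np.hypot(*q).round(1),"lid angle~",(np.arctan2(q[1],-q[0])-5/232).round(3),s["finger_gap"].round(1),s["wrist_force"].round(1),s["joints"].round(2))
                                                                                                                                                                                                            ^^^^^^^^^^^^^^^^^^^^^
AttributeError: 'float' object has no attribute 'round'
```

Emit:
step_arm(increments=[[[0,0,0,0,0,0,1],[0,0,0,0,0,0,1],[0,0,0,0,0,0,1],[0,0,0,0,0,0,1]]])

```text
clock: 17.7
eef_pos: [529.1, -391.1, 471.8]
eef_rot: [-3.141, -0.349, -0.454]
wrist_force: [-0.7, 3.3, 0.7]
finger_gap: 22.0
finger_force: 25.0
```

```bash
sed -i 's/s\["finger_gap"\].round(1)/s["finger_gap"]/' g.py; python3 g.py
```

```text
[-3.141 -0.349 -0.454] g [168.5 302.7] 0.6 radius 232.5 lid angle~ 1.848 21.974159815597982 [-0.7  3.3  0.7] [-0.7   0.46  1.16  0.09  1.18  1.3 ]
```

Emit:
step_arm(increments=[[[0,0,0,-0.316,0,-0.224,1],[0,0,0,-0.328,0,-0.2,1],[0,0,0,-0.342,0,-0.18,1],[0,0,0,-0.352,0,-0.156,1]]])

```text
clock: 18.1
eef_pos: [474.2, -364.2, 481.5]
eef_rot: [-3.141, -0.348, -0.454]
wrist_force: [3.6, 1.5, -4.5]
finger_gap: 21.9
finger_force: 25.0
```

```bash
python3 g.py
```

```text
[-3.141 -0.348 -0.454] g [107.4 312.3] 0.7 radius 231.9 lid angle~ 1.581 21.873735179995425 [ 3.6  1.5 -4.5] [-0.73  0.31  1.34  0.1   1.16  1.27]
```

Tracking the arc well; continuing.

Emit:
step_arm(increments=[[[0,0,0,-0.363,0,-0.132,1],[0,0,0,-0.371,0,-0.108,1],[0,0,0,-0.377,0,-0.082,1],[0,0,0,-0.383,0,-0.058,1],[0,0,0,-0.385,0,-0.032,1]]])

```text
clock: 18.6
eef_pos: [405.7, -330.6, 471.7]
eef_rot: [-3.141, -0.35, -0.454]
wrist_force: [3.5, 4.0, -1.4]
finger_gap: 21.8
finger_force: 25.0
```

```bash
python3 g.py
```

```text
[-3.141 -0.35  -0.454] g [ 31.3 302.6] 0.8 radius 232.5 lid angle~ 1.249 21.841950254524157 [ 3.5  4.  -1.4] [-0.77  0.14  1.57  0.12  1.1   1.22]
```

Emit:
step_arm(increments=[[[0,0,0,-0.386,0,-0.008,1],[0,0,0,-0.386,0,0.02,1],[0,0,0,-0.384,0,0.045,1],[0,0,0,-0.38,0,0.07,1]]])

```text
clock: 19.0
eef_pos: [355.4, -305.9, 446.5]
eef_rot: [-3.141, -0.351, -0.454]
wrist_force: [2.8, 8.7, 4.4]
finger_gap: 22.0
finger_force: 25.0
```

```bash
python3 g.py
```

```text
[-3.141 -0.351 -0.454] g [-24.6 277.5] 0.9 radius 233.1 lid angle~ 0.985 22.002378196726767 [2.8 8.7 4.4] [-0.81  0.03  1.74  0.14  1.04  1.17]
```

Emit:
step_arm(increments=[[[0,0,0,-0.375,0,0.095,1],[0,0,0,-0.367,0,0.12,1],[0,0,0,-0.355,0,0.14,1],[0,0,0,0,0,0,1],[0,0,0,0,0,0,1]]])

```text
clock: 19.5
eef_pos: [322.7, -290.0, 418.0]
eef_rot: [-3.14, -0.348, -0.454]
wrist_force: [-1.9, 12.8, 7.7]
finger_gap: 21.8
finger_force: 25.0
```

```bash
python3 g.py
python3 - <<'E'
from h import *
from cell import optics
B=np.array([432.7,-344.5]); ex=np.array([np.cos(-.455),np.sin(-.455)]); ey=np.array([-ex[1],ex[0]])
for n in ("side","top"):
    c=optics.camera(n); cv2.imwrite(f"pics/end_{n}.png",c["frame"][:,:,::-1])
    P=cloud(c); d=P[...,:2]-B; bx=d@ex; by=d@ey; Z=P[...,2]
    m=(by>-85)&(by<-40)&(bx>-20)&(bx<95)&(Z>95)&(Z<230); 
    if m.sum()>50: print(n,m.sum(),"lid slope angle",np.arctan(-np.polyfit(bx[m],Z[m],1)[0]))
E
```

```text
[-3.14  -0.348 -0.454] g [-61.3 248.8] 1.0 radius 233.1 lid angle~ 0.785 21.75352784590769 [-1.9 12.8  7.7] [-0.84 -0.03  1.87  0.16  0.98  1.12]
side 2705 lid slope angle 0.8264281178715026
top 570 lid slope angle 0.8153005587469527
```

View pics/end_side.png

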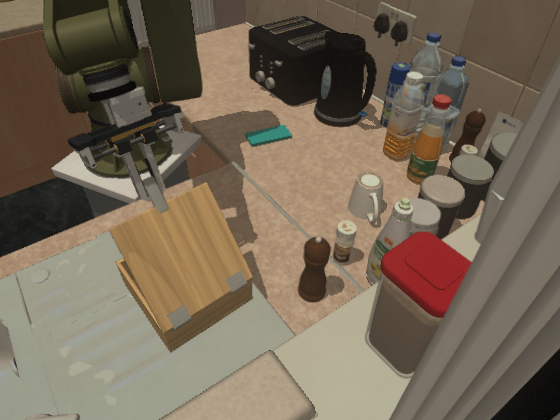

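The side view shows the lid held at about 45° by the gripper at (155,195), with the mill, jar and mug where they stood. Handing in.

```bash
python3 -c "
from cell import workorder
print(workorder.sign_off())"
```

```text
the job is handed in; nothing more can be done
None
```

I handed the job in with the cork sheet and second dish stacked squarely on the dish in the box, and the gripper holding the lid at about 46°; the sign-off gave no verdict. On the first try I moved the lid wrongly, the tab slipped and the lid fell back onto its stop; the mug, mill and jar were not touched.

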